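# Seat a valve block in the corner of a sloping drill fixture

### The job

Load the aluminium valve block into the sloping drill fixture: set it down without dropping it on the slippery grey plate with its brass plug end pointing to the red side stop, let go and let it slide down flat against the steel bottom fence. It then normally hangs short of the side stop, so push it gently along the fence by feel until its end is squarely home against the red stop, and leave it there. The red stop is only friction-held and is set for this job: do not shift it, and leave the other things on the bench alone.

Things in the scene. Friction and masses are not known exactly. Their poses are not given: they have to be found in the camera images.
- valve_block: Loose aluminium valve block, 56 (x) x 92 (y) x 24 (z) mm, 0.29 to 0.45 kg, lying flat on the bench at the start; grasp it across its 56 mm sides. Origin: centre of the underside; z out of its top. A round brass plug, 20 mm wide, sits on top 30 mm from the centre toward the -y end: this plug end must meet the red stop. The dark hole marks are only for looks.
- nest: Sloping grey plate of the green-based drill fixture, fixed to the bench. Origin on its surface, at the middle of the fence's foot. x: in the plate, up the slope, roughly to the robot's left; y: along the fence, roughly toward the robot; z: the plate's normal. It rises about 20 degrees along +x, falls about 6 toward -y, and spans x 0 to 142, y -110 to 110 mm.
- fence (a point): Top edge of the steel bottom fence's face, at its middle: nest frame (0, 8, 12) mm. The face is the plane x = 0 of the nest, 12 mm high, y = -92 to 108 mm. Friction of block on plate and fence is about 0.2 to 0.3: let go, the block slides down to the fence by itself (drifting some 10 mm to -y on the way) but not along it; pushing it along takes about 0.5 to 2 N.
- stop_rail (a point): Middle of the fixed rail of the red side stop, nest frame (105, -83, 10) mm. The stop is a bar up the slope (nest x 10 to 96, z 1.5 to 21.5 mm, 14 mm thick; black knob to z = 34) far end of the fence, face to +y. Its setting varies, face at nest y = -95 to -63 mm, and is not measured: feel for it or look. Held by friction, it slips at about 14 N.
- marker: Bystander: white marker pen with a yellow cap; leave it alone. Origin: centre of the underside.
- bearing: Bystander: steel ball bearing; leave it alone. Origin: centre of the underside.
- big_bolt: Bystander: big steel bolt standing on its head; leave it alone. Origin: centre of the underside.
- tape_measure: Bystander: yellow tape measure; leave it alone. Origin: centre of the underside.

How it is judged:
On the way:
1. the block lies let go on the plate, flat against the bottom fence (x of valve_block in the frame of nest below 0.0305 m and z of valve_block in the frame of nest between -0.003 and 0.002 m and angle between the y axis of valve_block and the y axis of nest, either way round below 0.035 rad and angle between the z axis of valve_block and the z axis of nest, either way round below 0.035 rad and contact force between the fingers and valve_block below 0.05 N), for 0.2 s.
At the end, for the whole second after the job is handed in: The block lies at rest and released, flat on the plate (within 2 mm and 2 degrees), one 92 mm side against the bottom fence (gap under 2.5 mm), square to it within 2 degrees, its plug end touching the red stop (gap under 2 mm), the stop within 2 mm of its setting (all of step 1 and y of stop_c0 in the frame of valve_block between -0.055 and -0.05 m and linear speed of valve_block below 0.005 m/s).
It fails at once if the red stop is shifted more than 2 mm from its setting (distance of stop_c0 from where it was at the start of the episode above 0.002 m).
It fails at once if the block is slammed on the fixture with more than 120 N (contact force between valve_block and fixture above 120 N).
It fails at once if the block is dropped: free of the fingers while over 18 mm clear of the plate and over 20 mm clear of the bench (contact force between the fingers and valve_block below 0.05 N and z of valve_block in the frame of nest above 0.018 m and height (world z) of valve_block above 0.02 m).
It fails at once if the marker, bearing, bolt or tape measure is moved more than 15 mm (distance of any of marker, bearing, big_bolt, tape_measure from where it was at the start of the episode above 0.015 m).
It also fails if it takes over 48 s, if anything falls off the work surface, if the arm or the gripper's body presses on something with over 40 N, if the wrist force passes 120 N, or if a joint passes its speed limit or range.

### The arm

A 7-joint arm with a two-finger parallel gripper is mounted at the origin on a cart in front of the work surface, level with it; the furniture and walls round the work are solid. World frame = base frame: x ahead of the robot, y to its left, z up, the work surface at z = 0. Lengths are in m, angles in rad, forces in N, time in s.
With the tool pointing down it reaches from about 0.425 to 1.025 m from the base axis. Payload 9.4 kg.
Tool frame: the origin (TCP) lies midway between the tips of the shut fingers; the grasp point (between the pads) lies 19 mm behind it; z points along the fingers, y is the line along which they close (so a half turn about z gives the same grasp; the last joint's range is limited). The gripper opens to 85 mm and grips with 20 to 120 N. Pads are 22 mm wide; open, the fingers measure 114 mm over their backs; the gripper's body (76 mm by 85 mm) begins 54 mm behind the grasp point. The pads swing forward as they close: fully open they stand 13 mm farther back than shut.
Start: joints at [-1.362, 0.599, -0.003, 1.599, 0.002, 0.943, -0.08], TCP at [0.204, 0.696, 0.231] pointing down, gripper open.
Joint ranges: [-2.57, 2.57], [-0.35, 1.97], [-1.29, 1.29], [0.11, 2.56], [-1.05, 4.19], [0.11, 1.86], [-2.63, 2.63]. Speed limits (rad/s): [2.22, 2.22, 3.01, 3.01, 3.14, 3.14, 3.14].

### API

Orientations are given as [roll, pitch, yaw] about the fixed x, y, z axes, in that order (R = Rz(yaw) Ry(pitch) Rx(roll)).
In Python, from bench import manip gives the robot as it stands.
- The arm moves only by the tool arm_command, never from a script. Its argument "series" is one flat list of numbers, 7 for each row, row after row: the turn, a rotation vector about the tool's x, y, z each as a share of 1.5 rad, from -1 to 1, then the shift along the tool's x, y, z each as a share of 0.15 m, from -1 to 1, then the closure, from 0 (fully open) to 1 (shut). A call has 1 to 10 rows; each row is the pose to reach, as a shift and turn from the pose commanded when the call began, along the tool's axes at that moment; what a row does not reach only later rows make up. A row lasts 1/8 s, in which the tool goes at most 62.5 mm and 10.7 degrees, less where a joint would pass 70% of its speed; a pose out of reach is approached as far as the arm can. A call with a number of a shift or a turn outside -1 to 1 is refused whole. A call with a gripper value outside its range is refused whole. The fingers move at their own pace and stop on an object; the grip force is fixed at half the most. Time passes only in rows, so rows that repeat a pose let the fingers close. It gives the time, the measured TCP pose, the force, the opening and the grip force at its end, in the units of the state.
- manip.get_state(): the state, without advancing time (a new reading comes with each control period).
- manip.snapshot(name): name is "side" or "top" or "wrist"; returns a dict with "color" (420x560x3 uint8, red, green, blue), "vfov" (degrees; the focal length in pixels is half the picture's height over the tangent of half this angle, whatever the lens; pixels are square), "cx", "cy" (the principal point, pixels), "origin" and "rotation" of the camera in the world; the wrist camera has in their place "tool_from_camera" (4x4, takes a point from camera to tool coordinates, whose origin is the TCP and whose axes are the flange's). Camera axes: x right, y down, z forward; pixel columns grow to the right and rows downward; lengths in m; the calibration is good to about 2 mm. A picture is of the moment at which its call begins: read the wrist's pose just before it. There is no depth.
- manip.hand_in(): hands the job in; it is judged then, once.
The state is a dict: "clock": time; "joints": joint angles; "joint_velocities": joint speeds; "joint_efforts": joint torques, N m; "position": TCP position; "eef_rot": TCP orientation; "contact_force": force on the tool from outside, world axes, zero at the start; "ft_torque": the same for the moment, N m; "grip_width": opening from 0.0 (shut) to 1.0 (fully open); "gripper_force": force on a finger pad.
Only numpy, scipy, OpenCV 4.12 (cv2) and the standard library are available. Lean on these libraries where they do the work, as an engineer would, in place of code of your own. Each camera call takes 0.05 s, during which the arm holds its last target. There are 200 camera calls.

## Working session

There is one attempt and no reset: what is moved stays moved. The work goes in short steps, Python scripts to look and compute and a tool call to move; the robot and the scene stay as the last step left them, time stands still between calls to the robot, and variables do not carry over. Pictures are saved under pics/ and viewed, at most 10 in all, crops included, and the job is handed in when it is done.

Besides the shell and the picture viewer there is one more tool, called after "Emit:" as name(argument=value, ...) on one line, values as JSON. arm_command: Moves the arm, as the interface text tells. Shift numbers are shares of 0.15 m and turn numbers shares of 1.5 rad, none past 1 either way. Its arguments: {"type":"object","properties":{"series":{"type":"array"}},"required":["series"]}

```bash
mkdir -p pics
cat > h.py <<'E'
import numpy as np, cv2, pickle
from bench import manip
from scipy.spatial.transform import Rotation as R
def snap(n,f):
    s=manip.get_state(); p=manip.snapshot(n); p['st']=s
    cv2.imwrite(f'pics/{f}.png',p['color'][:,:,::-1]); pickle.dump(p,open(f'pics/{f}.pkl','wb')); return p
def cam(p):
    if 'origin' in p: o,r=np.array(p['origin']),np.array(p['rotation'])
    else:
        T=np.array(p['tool_from_camera']); Rt=R.from_euler('xyz',p['st']['eef_rot']).as_matrix()
        o=Rt@T[:3,3]+p['st']['position']; r=Rt@T[:3,:3]
    f=p['color'].shape[0]/2/np.tan(np.radians(p['vfov'])/2)
    return o,r,f,p['cx'],p['cy']
def ray(p,u,v):
    o,r,f,cx,cy=cam(p); return o,r@np.array([(u-cx)/f,(v-cy)/f,1])
def hit(p,u,v,z):
    o,d=ray(p,u,v); return o+d*(z-o[2])/d[2]
def proj(p,X):
    o,r,f,cx,cy=cam(p); c=(np.atleast_2d(X)-o)@r; return c[:,:2]/c[:,2:]*f+[cx,cy]
def load(f): return pickle.load(open(f'pics/{f}.pkl','rb'))
E
python3 - <<'E'
from h import *
s=manip.get_state(); print(s)
for n in ['top','side']:
    p=snap(n,n+'0'); print({k:v for k,v in p.items() if k not in('color','st')})
a=load('top0')['color'][:,:,::-1];
E
```

```text
{'clock': 0.0, 'joints': array([-1.36172272,  0.6001049 , -0.00251837,  1.60014838,  0.00179174,
        0.94289386, -0.07980435]), 'joint_velocities': array([ 0.000325  , -0.00116897,  0.00166609, -0.00169751,  0.00033876,
        0.00038097, -0.00048835]), 'joint_efforts': array([-9.57759912e-04, -7.76447296e+01,  1.56443976e+00, -2.58010393e+01,
        1.22484323e-02,  8.94716737e-03, -2.46692071e-05]), 'position': array([0.20427165, 0.6951282 , 0.23042532]), 'eef_rot': array([-3.14004741e+00,  1.49815562e-04,  2.85584795e+00]), 'contact_force': array([-0.03824771,  0.58720501, -1.26533104]), 'ft_torque': array([ 0.0553958 , -0.04053832,  0.02647478]), 'gripper_force': 0.0, 'grip_width': 1.0001518431510925}
{'vfov': 47.876454632180014, 'cx': 278.9919595680307, 'cy': 205.01272314366105, 'origin': array([ 0.4047769 , -0.24240503,  1.31751848]), 'rotation': array([-3.02622411, -0.02006703, -1.5442437 ])}
{'vfov': 44.882540276918505, 'cx': 281.1131084702426, 'cy': 215.77193284640094, 'origin': array([ 0.10715211, -0.89719618,  0.85252273]), 'rotation': array([-2.34484734, -0.00797965, -0.56136286])}
```

View pics/top0.png

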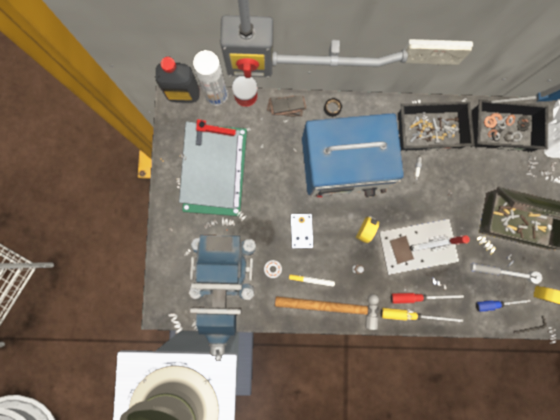

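View pics/side0.png

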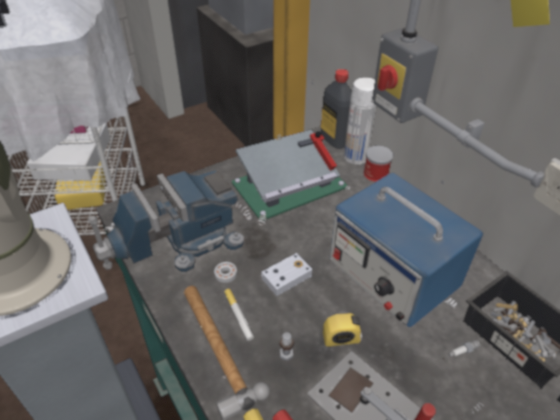

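```bash
sed -i "s/np.array(p\['rotation'\])$/R.from_euler('xyz',p['rotation']).as_matrix()/" h.py
python3 - <<'E'
from h import *
a=load('top0'); print(proj(a,[[0,0,0],[.5,0,0],[.5,-.2,0]]))
for u,v in [(302,230),(213,170),(273,269),(358,268)]: print(hit(a,u,v,0.0).round(3))
c=a['color'][:,:,::-1]
A=cv2.resize(c[115:220,170:255],None,fx=5.6,fy=5.6,interpolation=cv2.INTER_CUBIC)
B=cv2.resize(c[205:257,280:325],None,fx=7,fy=7,interpolation=cv2.INTER_CUBIC)
W=np.zeros((600,800,3),np.uint8); W[:A.shape[0],:A.shape[1]]=A; W[:B.shape[0],480:480+B.shape[1]]=B; cv2.imwrite('pics/c1.png',W)
b=load('side0')['color'][:,:,::-1]
A=cv2.resize(b[125:220,225:350],None,fx=6,fy=6,interpolation=cv2.INTER_CUBIC); cv2.imwrite('pics/c2.png',A)
E
```

```text
[[173.8787328  410.61086524]
 [183.27031987 223.03976927]
 [255.21394392 225.0512555 ]]
[ 0.49  -0.331  0.   ]
[ 0.652 -0.076  0.   ]
[ 0.38  -0.253  0.   ]
[ 0.389 -0.488  0.   ]
```

View pics/c1.png

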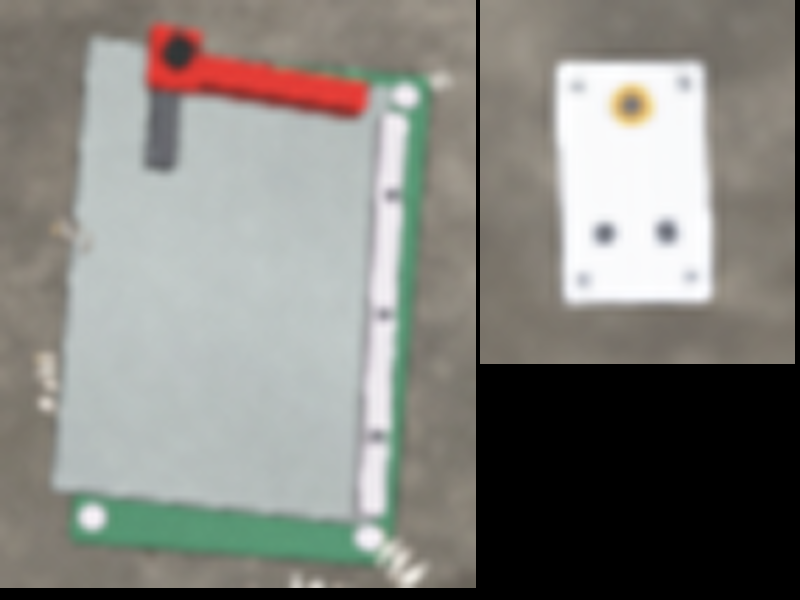

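View pics/c2.png

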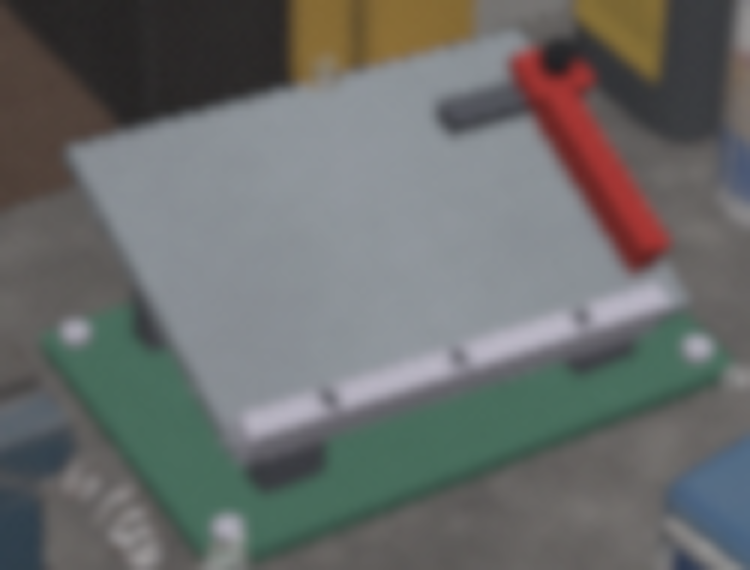

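```bash
cat > fit.py <<'E'
from h import *
from scipy.optimize import least_squares
a,b=load('top0'),load('side0')
def pa(u,v): return np.array([(u+.5)/5.6-.5+170,(v+.5)/5.6-.5+115])
def pb(u,v): return np.array([(u+.5)/6-.5+225,(v+.5)/6-.5+125])
N=[[142,-110,0],[142,110,0],[0,-92,12],[0,108,12]]
ob=[(a,pa(90,38),0),(a,pa(53,490),1),(a,pa(385,113),2),(a,pa(360,515),3),(b,pb(520,30),0),(b,pb(68,150),1),(b,pb(663,287),2),(b,pb(243,413),3)]
def res(q):
    Rn=R.from_rotvec(q[3:]).as_matrix(); e=[]
    for c,px,i in ob: e+=list(proj(c,Rn@(np.array(N[i])/1000)+q[:3])[0]-px)
    x,y=Rn[:,0],Rn[:,1]
    return np.array(e+[(x[2]-np.sin(np.radians(20)))*60,(y[2]-np.sin(np.radians(6)))*60])
x=np.array([0.1,1,.3]);x/=np.linalg.norm(x); y0=np.array([-1,0,0.1]); y=y0-x*(x@y0); y/=np.linalg.norm(y)
R0=R.from_matrix(np.c_[x,y,np.cross(x,y)])
s=least_squares(res,np.r_[.65,-.12,.05,R0.as_rotvec()])
Rn=R.from_rotvec(s.x[3:]).as_matrix(); pn=s.x[:3]
E
cat > m.py <<'E'
from fit import *
print(s.fun.round(1)); print(pn.round(4),Rn.round(3)); print('slopes',np.degrees(np.arcsin(Rn[2])))
np.savez('nest.npz',R=Rn,p=pn)
# stop: nest-plane intersections
def nh(c,px,z):
    o,d=ray(c,*px); o=Rn.T@(o-pn); d=Rn.T@d; return ((o+d*(z/1000-o[2])/d[2])*1000).round(1)
for q,z in [((360,117),1.5),((203,92),1.5),((365,85),21.5),((178,52),34)]: print('a',nh(a,pa(*q),z))
for q,z in [((632,270),1.5),((640,243),21.5),((560,55),34)]: print('b',nh(b,pb(*q),z))
C=[hit(a,(u-480+.5)/7-.5+280,(v+.5)/7-.5+205,.024) for u,v in [(556,62),(703,62),(712,302),(566,302),(631,104)]]
C=np.array(C); print(C.round(4)); m=C[:4].mean(0); print('block',m, np.linalg.norm(C[0]-C[1]),np.linalg.norm(C[1]-C[2]),np.linalg.norm(C[2]-C[3]),np.linalg.norm(C[3]-C[0]))
d=(C[0]+C[1]-C[2]-C[3]); print('plug dir yaw',np.arctan2(d[1],d[0]), 'nest -y yaw',np.arctan2(-Rn[1,1],-Rn[0,1]))
E
python3 m.py
```

```text
[ 0.2 -0.1  0.3 -0.2 -0.2 -0.   0.3 -0.3 -0.   0.3  0.3 -0.3 -0.6 -0.4
 -0.4  0.3 -0.2 -0.2]
[ 0.6492 -0.1421  0.0517] [[ 0.044 -0.995  0.092]
 [ 0.94   0.01  -0.342]
 [ 0.339  0.101  0.935]]
slopes [19.82297126  5.7883878  69.28040465]
a [  9.1 -92.    1.5]
a [ 87.2 -91.4   1.5]
a [  12.8 -100.9   21.5]
a [106.7 -96.4  34. ]
b [ 15.3 -92.    1.5]
b [ 16.  -88.   21.5]
b [104.7 -95.6  34. ]
[[ 0.533  -0.2964  0.024 ]
 [ 0.5346 -0.3542  0.024 ]
 [ 0.4407 -0.3595  0.024 ]
 [ 0.4392 -0.3026  0.024 ]
 [ 0.5173 -0.3263  0.024 ]]
block [ 0.48687957 -0.32817383  0.024     ] 0.05782091342011658 0.09402387054657174 0.056955775415877735 0.09396879552827084
plug dir yaw 0.06063939796423365 nest -y yaw -0.009711916590219919
```

```bash
cat > plan.py <<'E'
from h import *
def cur():
    s=manip.get_state(); return np.array(s['position']),R.from_euler('xyz',s['eef_rot'])
def rows(wps,start=None):
    p,r=start or cur()
    for q,rr in wps:
        q=np.array(q); t=(r.inv()*rr).as_rotvec(); d=r.inv().apply(q-p)
        print(np.r_[t/1.5,d/.15].round(3).tolist(),'rows',round(max(np.linalg.norm(d)/.0625,np.degrees(np.linalg.norm(t))/10.7),1))
        p,r=q,rr
E
python3 - <<'E'
from plan import *
P=[(.315,.565,.3),(.40,.43,.3),(.49,.28,.3),(.54,.12,.3),(.555,-.04,.3),(.53,-.2,.3),(.487,-.328,.2)]
Y=np.linspace(2.856,.06,8)[1:]
rows([(p,R.from_euler('xyz',[np.pi,0,y])) for p,y in zip(P,Y)])
E
```

```text
[-0.001, 0.0, 0.266, -0.953, -0.625, -0.462] rows 3.0
[0.0, -0.0, 0.266, -1.008, -0.338, -0.0] rows 2.6
[-0.0, -0.0, 0.266, -1.164, 0.063, 0.0] rows 2.8
[0.0, -0.0, 0.266, -1.092, 0.239, 0.0] rows 2.7
[0.0, -0.0, 0.266, -0.984, 0.423, 0.0] rows 2.6
[0.0, -0.0, 0.266, -0.916, 0.571, 0.0] rows 2.6
[-0.0, -0.0, 0.266, -0.635, 0.638, 0.667] rows 2.7
```

Emit:
arm_command(series=[0,0,0.266,-0.95,-0.62,-0.46,0,0,0,0.266,-0.95,-0.62,-0.46,0,0,0,0.266,-0.95,-0.62,-0.46,0])

```text
clock: 0.48
position: [0.3159, 0.5645, 0.3006]
eef_rot: [-3.141, 0.001, 2.454]
contact_force: [-0.2, 0.1, 0.6]
grip_width: 0.999
gripper_force: 0.0
```

Emit:
arm_command(series=[0,0,0.266,-1,-0.34,0,0,0,0,0.266,-1,-0.34,0,0,0,0,0.266,-1,-0.34,0,0])

```text
clock: 0.85
position: [0.4006, 0.4283, 0.3004]
eef_rot: [3.142, 0.001, 2.051]
contact_force: [1.1, 0.7, -0.4]
grip_width: 1.001
gripper_force: 0.0
```

Emit:
arm_command(series=[0,0,0.266,-1,0.05,0,0,0,0,0.266,-1,0.05,0,0,0,0,0.266,-1,0.05,0,0])

```text
clock: 1.23
position: [0.4772, 0.299, 0.3004]
eef_rot: [3.141, 0.001, 1.652]
contact_force: [-0.5, 0.4, -0.1]
grip_width: 1.001
gripper_force: 0.0
```

Tracking is accurate and sequential. Continue.

Run:
```python
from plan import *
P=[(.53,.16,.3),(.545,.02,.3),(.545,-.11,.3),(.535,-.23,.28),(.487,-.328,.17)]
Y=np.linspace(1.652,.06,6)[1:]
rows([(p,R.from_euler('xyz',[np.pi,0,y])) for p,y in zip(P,Y)])
```

```text
[0.0, 0.001, 0.212, -0.952, 0.276, 0.004] rows 2.4
[0.0, -0.0, 0.212, -0.884, 0.317, 0.0] rows 2.3
[0.0, -0.0, 0.212, -0.736, 0.457, 0.0] rows 2.1
[0.0, -0.0, 0.212, -0.565, 0.571, 0.133] rows 2.0
[-0.0, -0.0, 0.212, -0.539, 0.489, 0.733] rows 2.5
```

Emit:
arm_command(series=[0,0,0.212,-0.95,0.276,0,0,0,0,0.212,-0.95,0.276,0,0,0,0,0.212,-0.95,0.276,0,0])

```text
clock: 1.6
position: [0.5302, 0.1612, 0.3003]
eef_rot: [3.141, 0.001, 1.337]
contact_force: [-0.4, 0.5, -1.4]
grip_width: 1.003
gripper_force: 0.0
```

Emit:
arm_command(series=[0,0,0.212,-0.884,0.317,0,0,0,0,0.212,-0.884,0.317,0,0,0,0,0.212,-0.884,0.317,0,0])

```text
clock: 1.98
position: [0.5455, 0.0209, 0.3004]
eef_rot: [3.141, 0.001, 1.018]
contact_force: [-0.4, 1.3, 0.1]
grip_width: 1.0
gripper_force: 0.0
```

Emit:
arm_command(series=[0,0,0.212,-0.736,0.457,0,0,0,0,0.212,-0.736,0.457,0,0,0,0,0.212,-0.736,0.457,0,0])

```text
clock: 2.35
position: [0.5462, -0.109, 0.3005]
eef_rot: [3.14, 0.001, 0.7]
contact_force: [0.6, 1.0, 0.3]
grip_width: 1.0
gripper_force: 0.0
```

Emit:
arm_command(series=[0,0,0.212,-0.565,0.571,0.133,0,0,0,0.212,-0.565,0.571,0.133,0,0,0,0.212,-0.565,0.571,0.133,0])

```text
clock: 2.72
position: [0.5366, -0.2284, 0.2796]
eef_rot: [3.141, 0.002, 0.383]
contact_force: [0.7, 0.0, -0.5]
grip_width: 0.998
gripper_force: 0.0
```

Emit:
arm_command(series=[0,0,0.212,-0.54,0.49,0.733,0,0,0,0.212,-0.54,0.49,0.733,0,0,0,0.212,-0.54,0.49,0.733,0,0,0,0.212,-0.54,0.49,0.733,0])

```text
clock: 3.22
position: [0.4897, -0.3232, 0.1687]
eef_rot: [-3.139, 0.003, 0.07]
contact_force: [0.1, 0.6, -0.5]
grip_width: 1.001
gripper_force: 0.0
```

Run:
```python
from plan import *
p=snap('wrist','w1'); print(p['st']['position'],p['st']['eef_rot'],p['st']['joints'].round(2))
c=np.array([.4869,-.3282]); y=.0606
e=np.array([np.cos(y),np.sin(y)]); f=np.array([-e[1],e[0]])
X=[np.r_[c+e*i*.046+f*j*.028,.024] for i,j in [(1,1),(1,-1),(-1,-1),(-1,1)]]+[np.r_[c+e*.03,.025]]
print(proj(p,X).round(0))
```

```text
[ 0.48972955 -0.3232021   0.1687196 ] [-3.13937381e+00  2.55277066e-03  7.03927339e-02] [ 0.03  0.61  0.71  2.01 -0.59  0.74 -0.41]
[[261. 149.]
 [321. 149.]
 [317. 241.]
 [262. 240.]
 [291. 166.]]
```

View pics/w1.png

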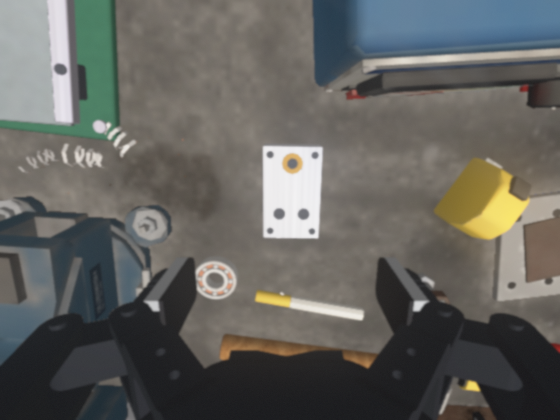

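Run:
```python
from plan import *
r=R.from_euler('xyz',[np.pi,0,.058])
rows([((.489,-.3288,.045),r),((.489,-.3288,.003),r)])
```

```text
[-0.001, 0.001, 0.009, -0.014, 0.042, 0.832] rows 2.0
[0.0, 0.0, 0.0, 0.0, -0.0, 0.28] rows 0.7
```

Emit:
arm_command(series=[0,0,0.009,-0.014,0.042,0.832,0,0,0,0.009,-0.014,0.042,0.832,0,0,0,0.009,-0.014,0.042,0.832,0,0,0,0.009,-0.014,0.042,0.832,0])

```text
clock: 3.78
position: [0.49, -0.3304, 0.0477]
eef_rot: [3.141, -0.002, 0.057]
contact_force: [-0.5, -0.8, -1.2]
grip_width: 1.0
gripper_force: 0.0
```

Emit:
arm_command(series=[0,0,0,0,0,0.14,0,0,0,0,0,0,0.28,0,0,0,0,0,0,0.28,0,0,0,0,0,0,0.28,0])

```text
clock: 4.28
position: [0.4897, -0.331, 0.0058]
eef_rot: [3.14, -0.003, 0.056]
contact_force: [0.0, 0.1, -1.2]
grip_width: 0.997
gripper_force: 0.0
```

Emit:
arm_command(series=[0,0,0,0,-0.015,0.013,0,0,0,0,0,-0.015,0.013,0,0,0,0,0,-0.015,0.013,0.5,0,0,0,0,-0.015,0.013,1,0,0,0,0,-0.015,0.013,1,0,0,0,0,-0.015,0.013,1,0,0,0,0,-0.015,0.013,1,0,0,0,0,-0.015,0.013,1])

```text
clock: 5.28
position: [0.4884, -0.3284, 0.0019]
eef_rot: [-3.142, -0.0, 0.055]
contact_force: [-0.2, 0.5, 6.0]
grip_width: 0.644
gripper_force: 63.5
```

```bash
cat > tgt.py <<'E'
from plan import *
n=np.load('nest.npz'); Rn,pn=n['R'],n['p']
RT=R.from_matrix(np.c_[-Rn[:,1],-Rn[:,0],-Rn[:,2]])
def W(x,y,z): return pn+Rn@(np.array([x,y,z])/1000)
def N(p): return (Rn.T@(np.array(p)-pn)*1000).round(2)
E
python3 - <<'E'
from tgt import *
r0=R.from_euler('xyz',[np.pi,0,.055])
print(W(65,-5,60),W(65,-5,2),RT.as_euler('xyz'))
w=W(65,-5,60)
rows([((.489,-.328,.15),r0),((.535,-.2,.22),R.from_euler('xyz',[np.pi,0,.03])),((.63,-.11,.22),RT),(w,RT),(W(65,-5,15),RT)])
E
```

```text
[ 0.66249867 -0.10161725  0.12935733] [ 0.65719164 -0.0817953   0.07510859] [-2.7937685   0.10102643 -0.00971192]
[-0.0, -0.0, 0.0, 0.004, -0.003, -0.987] rows 2.4
[-0.0, -0.0, 0.017, 0.353, -0.835, -0.467] rows 2.4
[0.233, -0.062, 0.038, 0.651, -0.581, -0.0] rows 2.1
[0.0, 0.0, 0.0, 0.276, 0.143, 0.564] rows 1.5
[0.0, 0.0, 0.0, -0.0, 0.0, 0.3] rows 0.7
```

Emit:
arm_command(series=[0,0,0,0,0,-0.2,1,0,0,0,0,0,-0.5,1,0,0,0,0,0,-0.98,1,0,0,0,0,0,-0.98,1])

```text
clock: 5.78
position: [0.4893, -0.3295, 0.1516]
eef_rot: [3.139, -0.004, 0.055]
contact_force: [0.4, -0.8, -4.6]
grip_width: 0.642
gripper_force: 66.9
```

Emit:
arm_command(series=[0,0,0.017,0.15,-0.35,-0.4,1,0,0,0.017,0.353,-0.7,-0.467,1,0,0,0.017,0.353,-0.835,-0.467,1,0,0,0.017,0.353,-0.835,-0.467,1])

```text
clock: 6.28
position: [0.5348, -0.1963, 0.2172]
eef_rot: [-3.139, 0.002, 0.035]
contact_force: [-0.3, -0.5, -4.6]
grip_width: 0.642
gripper_force: 67.0
```

Emit:
arm_command(series=[0.1,-0.03,0.02,0.3,-0.27,0,1,0.233,-0.062,0.038,0.6,-0.54,0,1,0.233,-0.062,0.038,0.651,-0.581,0,1,0.233,-0.062,0.038,0.651,-0.581,0,1,0.233,-0.062,0.038,0.651,-0.581,0,1])

```text
clock: 6.9
position: [0.628, -0.1117, 0.2183]
eef_rot: [-2.795, 0.102, -0.012]
contact_force: [-0.6, 0.1, -4.1]
grip_width: 0.641
gripper_force: 67.2
```

Run:
```python
from tgt import *
s=manip.get_state();print(s['contact_force'],s['gripper_force'],s['joints'].round(2))
rows([(W(65,-5,60),RT),(W(65,-5,15),RT)])
```

```text
[-0.56363123  0.08188442 -4.1091748 ] 67.15441703796387 [-0.16  0.68  0.67  1.73 -0.73  1.22 -0.76]
[0.001, -0.0, -0.002, 0.289, 0.127, 0.557] rows 1.5
[0.0, 0.0, 0.0, -0.0, 0.0, 0.3] rows 0.7
```

Emit:
arm_command(series=[0,0,0,0.15,0.07,0.3,1,0,0,0,0.289,0.127,0.557,1,0,0,0,0.289,0.127,0.557,1,0,0,0,0.289,0.127,0.557,1,0,0,0,0.289,0.127,0.557,1])

```text
clock: 7.52
position: [0.664, -0.1012, 0.1319]
eef_rot: [-2.795, 0.098, -0.011]
contact_force: [-0.2, -0.2, -4.0]
grip_width: 0.642
gripper_force: 67.1
```

Run:
```python
from tgt import *
s=manip.get_state();print(s['contact_force'],N(s['position']))
rows([(W(65,-5,12),RT)])
p=snap('side','s1'); cv2.imwrite('pics/s1c.png',cv2.resize(p['color'][90:215,205:355,::-1],None,fx=4.5,fy=4.5,interpolation=cv2.INTER_CUBIC))
```

```text
[-0.18216982 -0.21632343 -3.98388086] [66.28 -6.28 62.37]
[0.001, -0.002, -0.0, -0.009, 0.008, 0.336] rows 0.8
```

View pics/s1c.png

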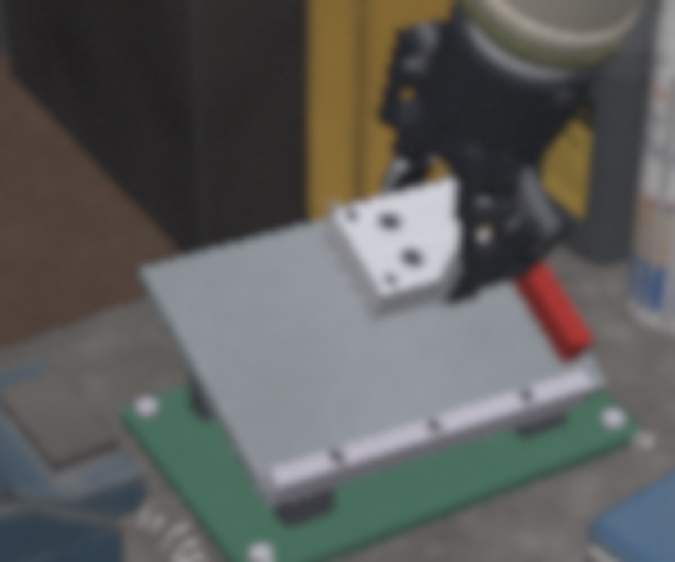

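Emit:
arm_command(series=[0,0,0,0,0,0.15,1,0,0,0,-0.009,0.008,0.28,1,0,0,0,-0.009,0.008,0.34,1,0,0,0,-0.009,0.008,0.34,1,0,0,0,-0.009,0.008,0.34,1])

```text
clock: 8.2
position: [0.6582, -0.0843, 0.082]
eef_rot: [-2.794, 0.1, -0.01]
contact_force: [0.6, 0.2, -4.2]
grip_width: 0.639
gripper_force: 67.1
```

```bash
python3 -c "
from tgt import *
s=manip.get_state();print(s['contact_force'],N(s['position']))"
```

```text
[ 0.58803479  0.15270745 -4.21596562] [65.04 -5.33  9.39]
```

Emit:
arm_command(series=[0,0,0,0,0,0.013,1,0,0,0,0,0,0.026,1,0,0,0,0,0,0.026,1])

```text
clock: 8.57
position: [0.6575, -0.0824, 0.0781]
eef_rot: [-2.794, 0.101, -0.01]
contact_force: [0.4, 0.4, -4.7]
grip_width: 0.64
gripper_force: 67.1
```

Emit:
arm_command(series=[0,0,0,0,0,0.01,1,0,0,0,0,0,0.01,1])

```text
clock: 8.82
position: [0.6574, -0.082, 0.0766]
eef_rot: [-2.794, 0.101, -0.01]
contact_force: [-0.2, -1.1, -4.9]
grip_width: 0.639
gripper_force: 67.1
```

Emit:
arm_command(series=[0,0,0,0,0,0.007,1,0,0,0,0,0,0.007,1])

```text
clock: 9.07
position: [0.6575, -0.0818, 0.076]
eef_rot: [-2.794, 0.1, -0.01]
contact_force: [0.0, -0.2, -2.1]
grip_width: 0.635
gripper_force: 67.4
```

Emit:
arm_command(series=[0,0,0,0,0,0.007,1,0,0,0,0,0,0.007,1])

```text
clock: 9.32
position: [0.6577, -0.0819, 0.0757]
eef_rot: [-2.794, 0.1, -0.011]
contact_force: [-0.8, -2.8, 5.3]
grip_width: 0.642
gripper_force: 68.3
```

Emit:
arm_command(series=[0,0,0,0,0,0,0.3,0,0,0,0,0,0,0,0,0,0,0,0,0,0,0,0,0,0,0,0,0,0,0,0,0,-0.1,0,0,0,0,0,0,-0.2,0,0,0,0,0,0,-0.4,0,0,0,0,0,0,-0.6,0,0,0,0,0,0,-0.6,0])

```text
$.series: bad value
```

Run:
```python
from tgt import *
p=snap('wrist','w2'); print(N(p['st']['position']))
def box(x,y): return [W(x+i*28,y+j*46,24) for i,j in [(-1,-1),(1,-1),(1,1),(-1,1)]]
print(proj(p,box(28,-16)).round(0).tolist(), proj(p,[W(28,-46,25),W(0,-92,12),W(0,108,12),W(10,-90,21.5),W(96,-90,21.5)]).round(0).tolist())
```

```text
[65.1  -5.45  2.6 ]
[[448.0, 161.0], [308.0, 161.0], [304.0, 350.0], [420.0, 350.0]] [[376.0, 200.0], [444.0, 83.0], [395.0, 443.0], [430.0, 86.0], [204.0, 87.0]]
```

View pics/w2.png

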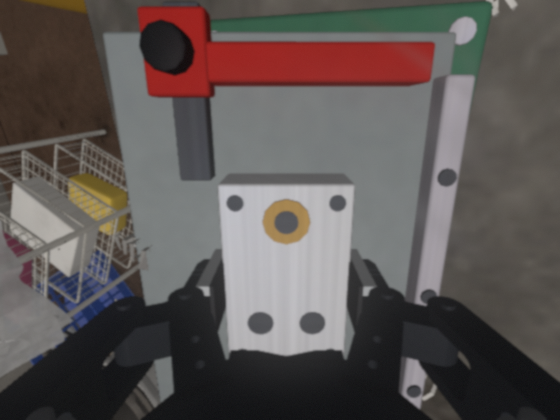

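Emit:
arm_command(series=[0,0,0,0,0,0,0.3,0,0,0,0,0,0,0,0,0,0,0,0,0,0,0,0,0,0,0,0,0,0,0,0,0,0,-0.1,0,0,0,0,0,0,-0.2,0,0,0,0,0,0,-0.4,0,0,0,0,0,0,-0.6,0,0,0,0,0,0,-0.6,0])

```text
clock: 10.5
position: [0.6667, -0.1142, 0.1624]
eef_rot: [-2.796, 0.096, -0.012]
contact_force: [-0.5, 0.2, -0.5]
grip_width: 1.0
gripper_force: 0.0
```

Run:
```python
from tgt import *
p=snap('wrist','w3'); print(N(p['st']['position']))
def box(x,y): return [W(x+i*28,y+j*46,24) for i,j in [(-1,-1),(1,-1),(1,1),(-1,1)]]
print(proj(p,box(28,-16)).round(0).tolist(), proj(p,[W(28,-46,25),W(0,-92,12),W(0,108,12),W(10,-90,21.5),W(96,-90,21.5)]).round(0).tolist())
```

```text
[64.52 -6.   95.58]
[[378.0, 142.0], [298.0, 142.0], [296.0, 263.0], [368.0, 263.0]] [[337.0, 166.0], [377.0, 98.0], [358.0, 336.0], [366.0, 100.0], [239.0, 100.0]]
```

View pics/w3.png

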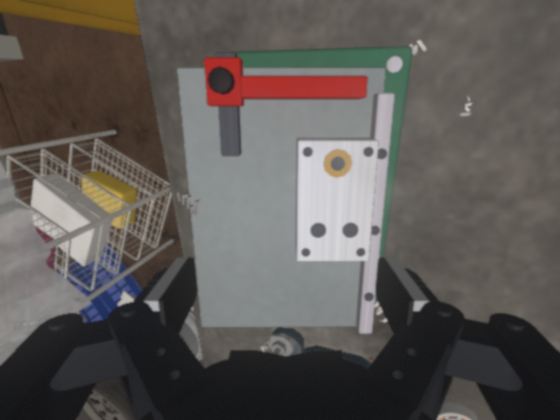

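Run:
```python
from tgt import *
rows([(W(28,58,60),RT),(W(28,58,9),RT)])
```

```text
[0.0, -0.002, -0.0, -0.424, 0.248, 0.223] rows 1.3
[0.0, 0.0, 0.0, 0.0, -0.0, 0.34] rows 0.8
```

Emit:
arm_command(series=[0,0,0,-0.2,0.12,0.1,1,0,0,0,-0.424,0.248,0.223,1,0,0,0,-0.424,0.248,0.223,1,0,0,0,-0.424,0.248,0.223,1,0,0,0,-0.424,0.248,0.223,1,0,0,0,-0.424,0.248,0.223,1,0,0,0,-0.424,0.248,0.223,1])

```text
clock: 11.42
position: [0.5978, -0.1347, 0.1215]
eef_rot: [-2.794, 0.101, -0.01]
contact_force: [0.2, -0.3, 0.0]
grip_width: -0.0
gripper_force: 0.0
```

Emit:
arm_command(series=[0,0,0,0,0,0.15,1,0,0,0,0,0,0.29,1,0,0,0,0,0,0.34,1,0,0,0,0,0,0.34,1,0,0,0,0,0,0.34,1])

```text
clock: 12.05
position: [0.5931, -0.118, 0.074]
eef_rot: [-2.794, 0.1, -0.01]
contact_force: [-0.1, 0.2, -0.8]
grip_width: 0.001
gripper_force: 0.0
```

```bash
python3 -c "
from tgt import *
s=manip.get_state();print(s['contact_force'],N(s['position']),s['clock'],s['grip_width'])"
```

```text
[-0.08336908  0.22312318 -0.76299377] [27.85 58.33  7.45] 12.05 0.0013336948841431904
```

Emit:
arm_command(series=[0,0,0,0.03,0,0,1,0,0,0,0.06,0,0,1,0,0,0,0.08,0,0,1,0,0,0,0.1,0,0,1,0,0,0,0.12,0,0,1,0,0,0,0.14,0,0,1,0,0,0,0.16,0,0,1,0,0,0,0.18,0,0,1,0,0,0,0.2,0,0,1,0,0,0,0.2,0,0,1])

```text
clock: 13.3
position: [0.6231, -0.1178, 0.0706]
eef_rot: [-2.794, 0.1, -0.01]
contact_force: [1.2, -0.1, 0.2]
grip_width: -0.002
gripper_force: 0.0
```

Run:
```python
from tgt import *
p=snap('wrist','w4'); print(N(p['st']['position']),p['st']['contact_force'])
def box(x,y): return [W(x+i*28,y+j*46,24) for i,j in [(-1,-1),(1,-1),(1,1),(-1,1)]]
for y in(-28,-45): print(proj(p,box(28,y)).round(0).tolist())
print(proj(p,[W(10,-91,21.5),W(96,-91,21.5),W(10,-91,1.5)]).round(0).tolist())
```

```text
[28.15 28.13  7.  ] [ 1.17125216 -0.14473868  0.19634396]
[[361.0, 36.0], [210.0, 36.0], [224.0, 261.0], [347.0, 261.0]]
[[365.0, -17.0], [207.0, -17.0], [222.0, 226.0], [349.0, 226.0]]
[[335.0, -14.0], [98.0, -14.0], [328.0, 5.0]]
```

View pics/w4.png

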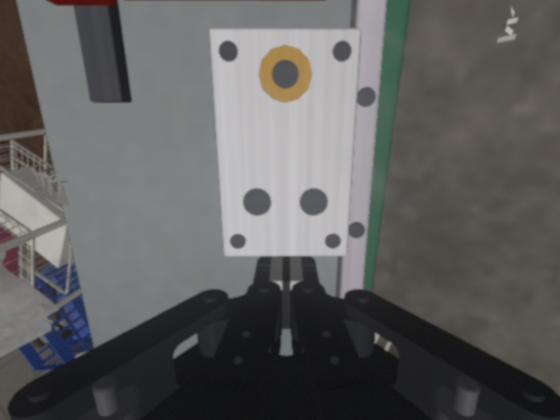

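Emit:
arm_command(series=[0,0,0,0.013,0,0,1,0,0,0,0.026,0,0,1,0,0,0,0.04,0,0,1,0,0,0,0.053,0,0,1,0,0,0,0.067,0,0,1,0,0,0,0.067,0,0,1,0,0,0,0.067,0,0,1])

```text
clock: 14.22
position: [0.6329, -0.1178, 0.0697]
eef_rot: [-2.794, 0.101, -0.01]
contact_force: [-0.0, -0.5, 0.5]
grip_width: -0.0
gripper_force: 0.0
```

Run:
```python
from tgt import *
s=manip.get_state(); print(N(s['position']),Rn.T@s['contact_force'])
```

```text
[28.22 18.31  7.03] [-0.35499574  0.09008694  0.61273071]
```

Emit:
arm_command(series=[0,0,0,0.007,0,0,1,0,0,0,0.007,0,0,1])

```text
clock: 14.48
position: [0.6337, -0.1179, 0.0696]
eef_rot: [-2.794, 0.101, -0.01]
contact_force: [0.1, 0.4, 0.4]
grip_width: -0.004
gripper_force: 0.3
```

Emit:
arm_command(series=[0,0,0,0.006,0,0,1,0,0,0,0.006,0,0,1])

```text
clock: 14.72
position: [0.6347, -0.1179, 0.0695]
eef_rot: [-2.794, 0.101, -0.01]
contact_force: [-1.5, -1.0, 0.0]
grip_width: -0.0
gripper_force: 0.4
```

Emit:
arm_command(series=[0,0,0,0.005,0,0,1,0,0,0,0.005,0,0,1])

```text
clock: 14.98
position: [0.6355, -0.1179, 0.0694]
eef_rot: [-2.794, 0.101, -0.01]
contact_force: [-0.9, 0.1, 0.1]
grip_width: -0.005
gripper_force: 0.4
```

Emit:
arm_command(series=[0,0,0,0.005,0,0,1,0,0,0,0.005,0,0,1])

```text
clock: 15.22
position: [0.6362, -0.1179, 0.0693]
eef_rot: [-2.794, 0.101, -0.01]
contact_force: [-0.7, 0.3, 0.8]
grip_width: 0.002
gripper_force: 0.3
```

Emit:
arm_command(series=[0,0,0,0.005,0,0,1,0,0,0,0.005,0,0,1])

```text
clock: 15.48
position: [0.6369, -0.1179, 0.0692]
eef_rot: [-2.794, 0.101, -0.01]
contact_force: [-0.7, -0.4, -0.7]
grip_width: 0.002
gripper_force: 0.3
```

Emit:
arm_command(series=[0,0,0,0.005,0,0,1,0,0,0,0.005,0,0,1])

```text
clock: 15.72
position: [0.6377, -0.118, 0.0692]
eef_rot: [-2.794, 0.101, -0.01]
contact_force: [-0.7, 0.1, 0.6]
grip_width: -0.002
gripper_force: 0.3
```

Emit:
arm_command(series=[0,0,0,0.004,0,0,1,0,0,0,0.004,0,0,1])

```text
clock: 15.98
position: [0.6379, -0.1179, 0.0692]
eef_rot: [-2.794, 0.101, -0.01]
contact_force: [-2.7, -1.0, 1.0]
grip_width: 0.001
gripper_force: 1.3
```

Emit:
arm_command(series=[0,0,0,0.004,0,0,1,0,0,0,0.004,0,0,1])

```text
clock: 16.23
position: [0.6379, -0.118, 0.0691]
eef_rot: [-2.793, 0.102, -0.01]
contact_force: [-4.2, -0.0, 2.8]
grip_width: -0.0
gripper_force: 2.7
```

Position stalled at about 4–5 N: home. Back off and look.

Emit:
arm_command(series=[0,0,0,-0.02,0,0,1,0,0,0,-0.1,0,0,1,0,0,0,-0.2,0,-0.05,1,0,0,0,-0.3,0,-0.4,1,0,0,0,-0.3,0,-0.7,1,0,0,0,-0.3,0,-0.7,1,0,0,0,-0.3,0,-0.7,1])

```text
clock: 17.1
position: [0.603, -0.153, 0.1719]
eef_rot: [-2.793, 0.101, -0.01]
contact_force: [0.1, 0.1, 0.3]
grip_width: -0.002
gripper_force: 0.0
```

Run:
```python
from tgt import *
p=snap('wrist','w5'); print(N(p['st']['position']),p['st']['contact_force'])
def box(x,y): return [W(x+i*28,y+j*46,24) for i,j in [(-1,-1),(1,-1),(1,1),(-1,1)]]
q=proj(p,box(28,-45)); print(q.round(0).tolist())
u,v=(q.mean(0)-[120,110]).astype(int).clip(0); print(u,v)
cv2.imwrite('pics/w5c.png',cv2.resize(p['color'][v:v+190,u:u+240,::-1],None,fx=3.1,fy=3.1,interpolation=cv2.INTER_CUBIC))
```

```text
[ 28.54  57.97 111.87] [0.08118883 0.14526762 0.34344042]
[[329.0, -5.0], [243.0, -4.0], [248.0, 139.0], [324.0, 139.0]]
166 0
```

View pics/w5c.png

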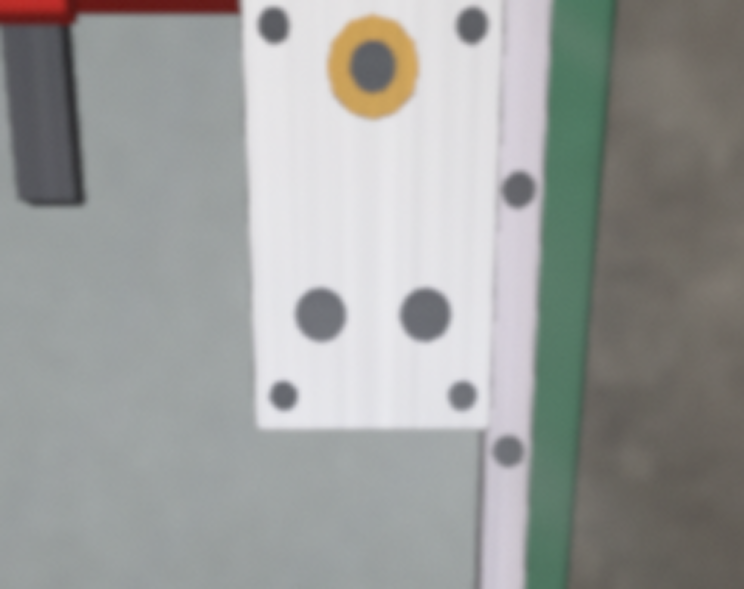

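The crop shows the block flush along the fence. Its near edge is at row 429 of the crop, where a block centred at nest y = -45 should be. The foot of the red stop's face, at crop row 12, is about y = -91, so the end is home.

```bash
python3 -c "
from bench import manip
print(manip.hand_in())"
```

```text
the job is handed in; nothing more can be done
None
```

I handed the job in at about 17 s: the block is released, flat against the bottom fence, with its plug end pushed against the red stop at about 4–5 N (the stop slips at 14 N); the hand-in returned no verdict.

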